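Switch the macroscope base to dark field and take the picture

ROBOT

A 7-joint arm with a two-finger parallel gripper is mounted at the origin on the work surface. World frame = base frame: x ahead of the robot, y to its left, z up, the work surface at z = 0. Lengths are in m, angles in rad, forces in N, time in s.
With the tool pointing down it reaches from about 0.425 to 0.975 m from the base axis. Payload 16.7 kg.
Tool frame: the origin (TCP) lies at the very end of the fingers, on their centre line; the grasp point (between the pads) lies ctrl.grasp_offset behind it (ctrl.grasp_offset is the distance from the TCP to the grasp point, in m); x points along the fingers, y is the direction in which the jaws open and shut, and the axes are right-handed (so a half turn about x gives the same grasp; the last joint's range is limited). The gripper opens to 85 mm and grips with 20 to 120 N. Pads are 22 mm wide; open, the fingers measure 114 mm over their backs; the gripper's body (76 mm by 85 mm) begins 54 mm behind the grasp point. The pads swing forward as they close: fully open they stand 13 mm farther back than shut.
Start: joints at [-1.335, 0.426, 0.074, 1.606, -0.034, 1.111, -0.067], TCP at [0.254, 0.625, 0.231] pointing down, gripper open.
Joint ranges: [-2.85, 2.85], [-0.5, 2.14], [-1.23, 1.37], [0.21, 2.46], [-1.02, 4.16], [0.16, 2.05], [-2.73, 2.73]. Speed limits (rad/s): [1.89, 1.89, 2.39, 2.39, 3.01, 3.01, 3.01].

INTERFACE

Orientations are given as a unit quaternion [w, x, y, z].
In Python, from workcell import read_state, imaging, ctrl gives the robot as it stands.
- The arm moves only by the tool apply_moves, never from a script. Its argument "motion" is a list of rows, each a list of 3 entries, a list of its own where there are three numbers: the shift along the world's x, y, z in m, then the turn, a rotation vector about the world's x, y, z in degrees, then the opening in per cent of the stroke, from 0 (shut) to 100 (fully open). A call has 1 to 12 rows; each row is the pose to reach, as a shift and turn from the pose measured when the call began; what a row does not reach only later rows make up. A row lasts 1/8 s, in which the tool goes at most 62.5 mm and 10.7 degrees, less where a joint would pass 70% of its speed; a pose out of reach is approached as far as the arm can. A call with a gripper value outside its range is refused whole. The fingers move at their own pace and stop on an object; "newtons" is the grip in N (left out, the last holds). Time passes only in rows, so rows that repeat a pose let the fingers close. It gives the time, the measured TCP pose, the force and the opening at its end, in the units of the state.
- read_state(): the state, without advancing time (a new reading comes with each control period).
- imaging.snapshot(name): name is "side" or "top" or "wrist"; returns a dict with "image" (480x640x3 uint8, red, green, blue), "z_map" (480x640 float32, m along the optical axis (not along the pixel's ray), 0 where there is no reading), "K" (3x3 intrinsics, pixels), "k1" (the pictures are not rectified: a ray, as slopes to the right and down, at radius r is drawn at 1 + k1 r^2 times it, then the intrinsics apply), "R" (3x3) and "t" (3): a world point X has camera coordinates R X + t. Camera axes: x right, y down, z forward; pixel columns grow to the right and rows downward; lengths in m; the calibration is good to about 2 mm. A picture is of the moment at which its call begins.
- ctrl.hand_in(): hands the job in, once; it reports no verdict.
The state is a dict: "clock": time; "qpos": joint angles; "qd": joint speeds; "joint_torque": joint torques, N m; "eef_pos": TCP position; "eef_rot": TCP orientation; "contact_force": force on the tool from outside, world axes, zero at the start; "moment": the same for the moment, N m; "opening": opening from 0.0 (shut) to 1.0 (fully open).
Only numpy, scipy, OpenCV 4.12 (cv2) and the standard library are available. Lean on these libraries where they do the work, as an engineer would, in place of code of your own. Each camera call takes 0.05 s, during which the arm holds its last target.

TASK

The macroscope is set to bright field: with the outside of the fingers push the blue selector knob on the front deck of its base, without pinching it, past the first click (oblique light) to the far stop (dark field) and leave it there. Then take the picture by pressing the green button of the camera console all the way down and letting it go. Press neither white button, and do not shift or pick up the dish under the lens or any of the other things about.

Things in the scene. Friction and masses are not known exactly. Their poses are not given: they have to be found in the camera images.
- scope: Digital macroscope, fixed. Origin: centre of the underside of its white base (300 mm deep along own x, 260 wide along y, deck 70 high); own x points front to rear, y left; yaw varies. Black stage ring, radius 76, top 73 high, at x = +30; the lens tube (72 across, 188 and up) hangs over it, column at x = +120. The deck strip in front (x -150 to -50) carries only the selector, nothing above it.
- selector_knob (a point): Centre of the blue selector knob: upright cylinder 16 mm across, 77 to 100 mm above the table, on a thin stem in a slot in the front deck, at the scope's own x = -122 mm. It slides along the scope's +y (left): own y = 45 mm bright field (white disc mark), 65 first click (half-black disc), 85 dark-field stop (black disc). The deck beside the slot is free.
- selector (a joint): Travel of the knob along the slot, m: 0 = bright field (start, up to 1 mm off), 0.020 = first click (oblique), 0.040 = hard stop (dark field). A spring detent draws it into each of the three places; about 6 N moves it on to the next, and it stays in its place when let go.
- console: Camera console, fixed: grey box 130 mm deep (own x), 190 wide (own y), 44 high; origin at the centre of its underside; yaw varies. Three push buttons along own y at x = -28 mm: white at y = -55, green at 0, white at +55. A black dial, radius 15, top 60 high, at x = +30, y = -55.
- capture_top (a point): Top centre of the green round push button (22 mm across, in a dark 38 mm collar 56 mm above the table); the top is 66 mm above the table when up and is pressed straight down.
- capture (a joint): Press of the green button, m: 0 = up, 0.006 = fully down. Springs back when let go; about 1.5 N to start, 5 N fully down.
- standby (a joint): Press of the white button at the console's own y = -55 mm, m (0 = up). Must not be pressed. Same size and height as the green one.
- balance (a joint): Press of the white button at the console's own y = +55 mm, m (0 = up). Must not be pressed. Same size and height as the green one.
- dish: Closed clear culture dish, 61 mm across, 14.5 mm high, loose on the stage ring under the lens; origin at the centre of its underside. To be left alone.
- objective: Loose spare objective lens, steel, 32 mm across, 46 mm high, standing about 45 mm in front of the base, on its left half; origin at its underside. To be left alone.
- slide_box: Loose blue slide box, 82 x 102 x 35 mm, in front of the console; origin at the centre of its underside. To be left alone.
- oil_bottle: Loose amber bottle, 32 mm across, 70 mm high, behind the console; origin at its underside. To be left alone.
- mug: Loose yellow mug, 80 mm across, 95 mm high, to the far left; origin at its underside. To be left alone.
- lens_brush: Loose black lens brush, 157 mm long, 12 mm thick, lying far to the robot's right; origin at its underside, length along its own x. To be left alone.
Things that resemble listed ones, but are neither listed nor needed, are in the scene too. Of the things that look like the console, take the one that is farthest to the robot's right at the start.

How it is judged:
On the way, in this order (a step that is already met when the one before it is completed fails the run):
1. the selector is pushed past the first click to the dark-field stop (value of joint selector above 0.037 m), for 0.2 s.
2. the green button is pressed down with the selector in dark field (value of joint capture above 0.0045 m and value of joint selector above 0.037 m), for 0.1 s.
At the end, for the whole second after the job is handed in: The selector rests within 3 mm of the dark-field stop, the green button has been pressed at least 4.5 mm after that and is up again, the white buttons are up, the dish is within 6 mm and every other loose thing within 20 mm of where it was (value of joint selector above 0.037 m and velocity of joint selector below 0.005 m/s and value of joint each of capture, standby, balance below 0.0015 m and distance of dish from where it was at the start of the episode below 0.006 m and distance of each of objective, slide_box, oil_bottle, mug, lens_brush from where it was at the start of the episode below 0.02 m); the robot touches nothing.
It fails at once if the green button is pressed before the selector is in dark field (value of joint capture above 0.003 m and value of joint selector below 0.037 m).
It fails at once if a white button is pressed (value of joint any of standby, balance above 0.003 m).
It fails at once if the selector knob is pinched between the fingers (distance between the grasp point and selector_knob below 0.01 m and contact force between the fingers and selector above 1 N).
It fails at once if the dish is shifted by more than 6 mm (distance of dish from where it was at the start of the episode above 0.006 m).
It fails at once if the objective, slide box, bottle, mug or brush is moved or lifted by more than 20 mm (distance of any of objective, slide_box, oil_bottle, mug, lens_brush from where it was at the start of the episode above 0.02 m).
It also fails if it takes over 48 s, if anything falls off the work surface, if the arm or the gripper's body presses on something with over 40 N, if the wrist force passes 120 N, or if a joint passes its speed limit or range.

## Working session

There is one attempt and no reset: what is moved stays moved. The work goes in short steps, Python scripts to look and compute and a tool call to move; the robot and the scene stay as the last step left them, time stands still between calls to the robot, and variables do not carry over. Pictures are saved under pics/ and viewed, and the job is handed in when it is done.

Besides the shell and the picture viewer there is one more tool, called as name([rows], argument=value, ...), one row to a line, values as JSON. apply_moves: Moves the arm, as the interface text tells. Its arguments: {"type":"object","properties":{"motion":{"type":"array"},"newtons":{"type":"number"}},"required":["motion"]}

```bash
mkdir -p pics; cat > h.py <<'E'
from workcell import read_state, imaging, ctrl
import numpy as np, cv2, pickle
def snap(n,tag):
    s=imaging.snapshot(n); cv2.imwrite(f'pics/{tag}.png',s['image'][:,:,::-1]); pickle.dump(s,open(f'{tag}.pkl','wb')); return s
def ray(s,u,v):
    d=np.array([s['k1'],0,0,0,0],float)
    p=cv2.undistortPoints(np.array([[[u,v]]],float),s['K'],d)[0,0]
    R=s['R'];o=-R.T@s['t'];return o,R.T@np.array([p[0],p[1],1])
def onz(s,u,v,z):
    o,d=ray(s,u,v);return o+d*(z-o[2])/d[2]
def byz(s,u,v):
    o,d=ray(s,u,v);return o+d*s['z_map'][int(v),int(u)]
def proj(s,X):
    c=s['R']@np.array(X)+s['t'];x=c[:2]/c[2];x=x*(1+s['k1']*(x@x));return s['K'][:2,:2]@x+s['K'][:2,2]
E
python3 - <<'E'
from h import *
for n in ('top','side','wrist'):
    s=snap(n,n+'0');print(n,s['K'].tolist(),s['k1'],(-s['R'].T@s['t']).round(3),s['R'].round(2).tolist())
st=read_state();print(st,ctrl.grasp_offset)
E
```

```text
top [[439.00648387819257, 0.0, 322.1169114367825], [0.0, 439.00648387819257, 240.35446866466927], [0.0, 0.0, 1.0]] 0.019590476595749598 [0.321 0.023 1.425] [[-0.01, -1.0, -0.0], [-0.99, 0.01, -0.13], [0.13, -0.0, -0.99]]
side [[539.1961838407791, 0.0, 315.10055448490493], [0.0, 539.1961838407791, 248.817317808557], [0.0, 0.0, 1.0]] -0.03975276295529876 [-0.095 -0.874  0.88 ] [[0.84, -0.54, 0.01], [-0.31, -0.51, -0.8], [0.44, 0.67, -0.59]]
wrist [[355.05959696987185, 0.0, 313.8962984205858], [0.0, 355.05959696987185, 234.60401441762824], [0.0, 0.0, 1.0]] -0.04796777951650513 [0.184 0.653 0.373] [[0.38, 0.93, -0.0], [0.89, -0.36, 0.29], [0.27, -0.11, -0.96]]
{'clock': 0.15, 'qpos': array([-1.33445516,  0.42657419,  0.07387807,  1.60642206, -0.0340698 ,
        1.11079866, -0.06707712]), 'qd': array([-1.00506035e-05,  2.80237342e-04, -4.31186206e-04, -1.18113860e-03,
       -4.85972252e-04, -1.64506616e-03,  1.08657796e-04]), 'joint_torque': array([ 5.11920633e-03, -9.50326824e+01,  3.76404986e+00, -4.63759947e+01,
        1.92748010e-02,  7.86956720e-03, -4.24694997e-05]), 'eef_pos': array([0.25395754, 0.62508596, 0.23079832]), 'eef_rot': array([ 0.693957  ,  0.13524384,  0.69401862, -0.13590783]), 'contact_force': array([ 0.28222355, -0.46481069, -0.12057306]), 'moment': array([-0.02480404,  0.01413781, -0.03144727]), 'opening': 1.0007836743126424} 0.0187
```

View pics/top0.png

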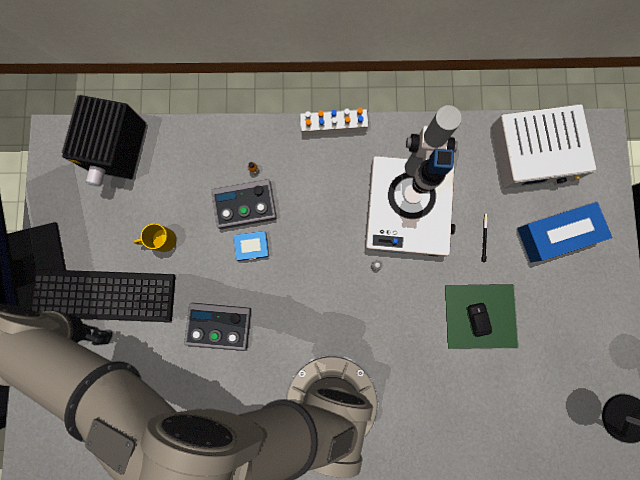

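View pics/side0.png

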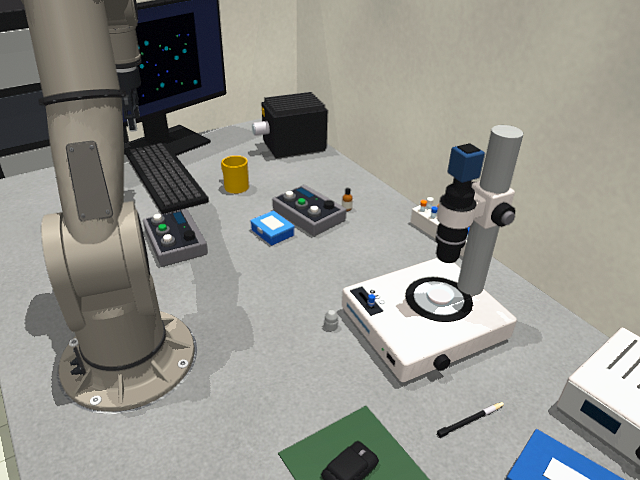

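View pics/wrist0.png

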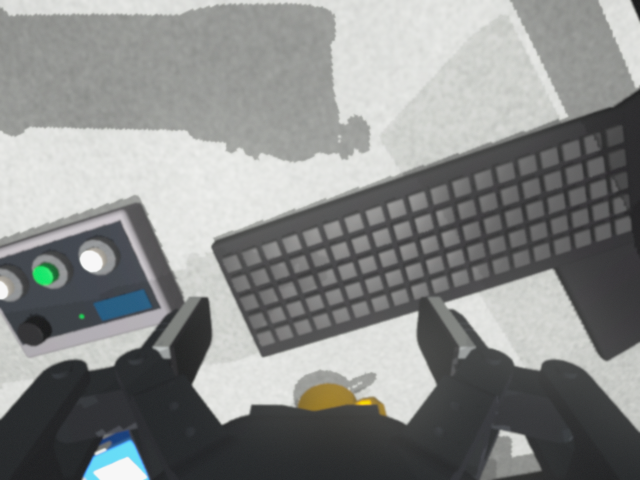

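```bash
python3 - <<'E'
from h import *
t=pickle.load(open('top0.pkl','rb'));s=pickle.load(open('side0.pkl','rb'))
a=cv2.resize(t['image'][215:275,350:470],None,fx=5,fy=5,interpolation=cv2.INTER_CUBIC)[:300]
b=cv2.resize(t['image'][170:230,200:290],None,fx=5,fy=5,interpolation=cv2.INTER_CUBIC)
c=np.zeros((600,600,3),np.uint8);c[:300,:600]=a;c[300:,:450]=b
cv2.imwrite('pics/crop.png',c[:,:,::-1])
a=cv2.resize(s['image'][250:350,320:440],None,fx=6,fy=6,interpolation=cv2.INTER_CUBIC);cv2.imwrite('pics/crops.png',a[:,:,::-1])
def blobs(im,lo,hi,win,z,S,n):
    h=cv2.cvtColor(im,cv2.COLOR_RGB2HSV);m=cv2.inRange(h,lo,hi);
    k=np.zeros_like(m);u0,u1,v0,v1=win;k[v0:v1,u0:u1]=1;m*=k
    N,l,st,ce=cv2.connectedComponentsWithStats(m)
    for i in range(1,N):
        if st[i,4]>6: print(n,ce[i].round(1),st[i],onz(S,*ce[i],z).round(4),byz(S,*ce[i]).round(3))
G=((45,100,60),(80,255,255));B=((105,120,80),(125,255,255))
blobs(t['image'],*G,(200,290,170,230),.066,t,'green top')
blobs(s['image'],*G,(260,350,170,240),.066,s,'green side')
blobs(t['image'],*B,(370,420,225,255),.10,t,'knob top')
blobs(s['image'],*B,(350,390,280,310),.09,s,'knob side')
W=((0,0,190),(180,50,255))
blobs(t['image'],*W,(205,280,175,230),.066,t,'white top')
blobs(s['image'],*W,(270,350,170,230),.066,s,'white side')
blobs(t['image'],*W,(360,460,150,260),.07,t,'base top')
E
```

```text
green top [243.1 209.9] [240 207   7   7  38] [0.5996 0.2683 0.066 ] [0.6   0.269 0.064]
green side [301.3 200.7] [298 198   8   7  43] [0.5969 0.2675 0.066 ] [0.597 0.268 0.066]
knob top [395.5 240. ] [393 238   6   5  24] [ 0.4939 -0.2026  0.1   ] [ 0.495 -0.204  0.095]
knob side [370.9 298.1] [368 294   7   9  52] [ 0.4949 -0.1959  0.09  ] [ 0.488 -0.204  0.1  ]
knob side [370.8 304.5] [368 304   7   2   8] [ 0.482  -0.2123  0.09  ] [ 0.487 -0.207  0.083]
white top [260.5 206.6] [258 204   6   6  31] [0.6098 0.2137 0.066 ] [0.61  0.214 0.067]
white top [225.6 212.7] [223 210   6   6  29] [0.5913 0.3232 0.066 ] [0.592 0.324 0.061]
white side [288.7 192.4] [285 191   8   4  26] [0.5894 0.3266 0.066 ] [0.586 0.32  0.07 ]
white side [313.9 207.5] [311 206   7   5  26] [0.6083 0.2172 0.066 ] [0.607 0.214 0.068]
white side [274.6 222.9] [270 216  14  14 117] [0.4752 0.2063 0.066 ] [0.496 0.246 0.036]
base top [409.2 212.3] [ 367  156   87   99 4430] [ 0.585  -0.2537  0.07  ] [ 0.584 -0.253  0.074]
base top [398.9 196. ] [395 184   9  23 113] [ 0.6378 -0.2232  0.07  ] [ 0.637 -0.222  0.075]
base top [416.1 196.4] [404 185  26  24 299] [ 0.6357 -0.2772  0.07  ] [ 0.631 -0.273  0.088]
```

View pics/crop.png

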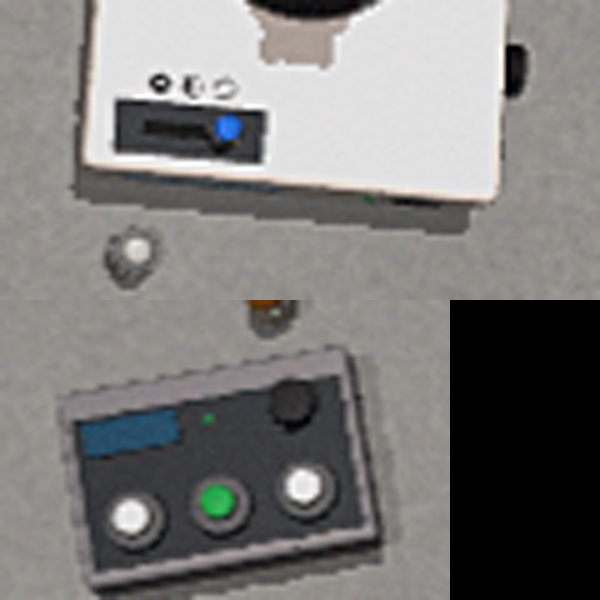

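View pics/crops.png

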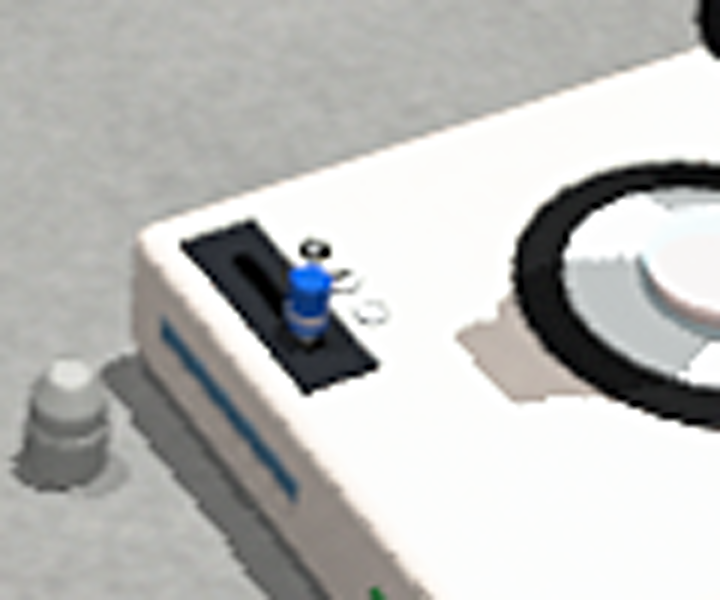

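```bash
python3 - <<'E'
from h import *
from scipy.spatial.transform import Rotation as Ro
t=pickle.load(open('top0.pkl','rb'));s=pickle.load(open('side0.pkl','rb'))
q=read_state()['eef_rot'];print(Ro.from_quat(q,scalar_first=True).as_matrix().round(3))
h=cv2.cvtColor(t['image'],cv2.COLOR_RGB2HSV)
m=cv2.inRange(h,(0,0,200),(180,40,255));m[:,:360]=0;m[:,462:]=0;m[:150]=0;m[262:]=0
# front edge: lowest white pixel per column
P=[]
for u in range(372,446):
    v=np.where(m[:,u])[0].max(); P.append(onz(t,u,v+.5,.07)[:2])
P=np.array(P);k=np.polyfit(P[:,1],P[:,0],1);r=P[:,0]-np.polyval(k,P[:,1]);print('front',k,r.std())
L=[]
for v in range(165,240):
    u=np.where(m[v])[0].min(); L.append(onz(t,u-.5,v,.07)[:2])
L=np.array(L);k2=np.polyfit(L[:,0],L[:,1],1);print('left',k2,(L[:,1]-np.polyval(k2,L[:,0])).std())
R=[]
for v in range(165,240):
    u=np.where(m[v])[0].max(); R.append(onz(t,u+.5,v,.07)[:2])
R=np.array(R);k3=np.polyfit(R[:,0],R[:,1],1);print('right',k3,(R[:,1]-np.polyval(k3,R[:,0])).std())
print(np.degrees(np.arctan(k[0])),np.degrees(np.arctan(k2[0])),np.degrees(np.arctan(k3[0])))
for n,S,u,v in(('obj',t,377,265),): print(onz(S,u,v,.046))
E
```

```text
[[-0.     0.376  0.926]
 [-0.001  0.926 -0.376]
 [-1.    -0.001  0.   ]]
front [0.10347625 0.48778706] 0.0009067275638627568
left [-0.10051963 -0.06979188] 0.0009787158302851876
right [ 0.00195354 -0.3852062 ] 0.024366516499348893
5.907727060852097 -5.7400691865343605 0.1119293736947536
[ 0.42249909 -0.15115432  0.046     ]
```

apply_moves([
  [[0.05,-0.04,0.02],[0,0,5],0],
  [[0.09,-0.085,0.04],[0,0,16.3],0],
  [[0.13,-0.13,0.05],[0,0,16.3],0],
  [[0.17,-0.18,0.05],[0,0,16.3],0],
  [[0.2,-0.23,0.05],[0,0,16.3],0],
  [[0.22,-0.28,0.05],[0,0,16.3],0],
  [[0.24,-0.33,0.05],[0,0,16.3],0],
  [[0.25,-0.38,0.05],[0,0,16.3],0],
  [[0.25,-0.38,0.05],[0,0,16.3],0],
  [[0.25,-0.38,0.05],[0,0,16.3],0],
])

```text
clock: 1.4
eef_pos: [0.5037, 0.2456, 0.2808]
eef_rot: [0.706, 0.036, 0.706, -0.036]
contact_force: [-0.3, 1.1, 1.0]
opening: 0.001
```

```bash
python3 - <<'E'
from h import *
s=snap('wrist','w1');st=read_state();print(st['clock'],st['eef_pos'],st['eef_rot'],st['opening'],(-s['R'].T@s['t']).round(3))
h=cv2.cvtColor(s['image'],cv2.COLOR_RGB2HSV);m=cv2.inRange(h,(45,100,60),(80,255,255))
N,l,sa,ce=cv2.connectedComponentsWithStats(m)
for i in range(1,N):
    if sa[i,4]>30: print(ce[i],sa[i],onz(s,*ce[i],.066))
E
```

```text
1.45 [0.50353629 0.24614644 0.28066491] [ 0.70613257  0.03511282  0.70630938 -0.03565029] -0.001682663377766638 [0.429 0.252 0.423]
[345.03484321 283.67595819] [336 274  19  20 287] [0.59745458 0.2694385  0.066     ]
```

View pics/w1.png

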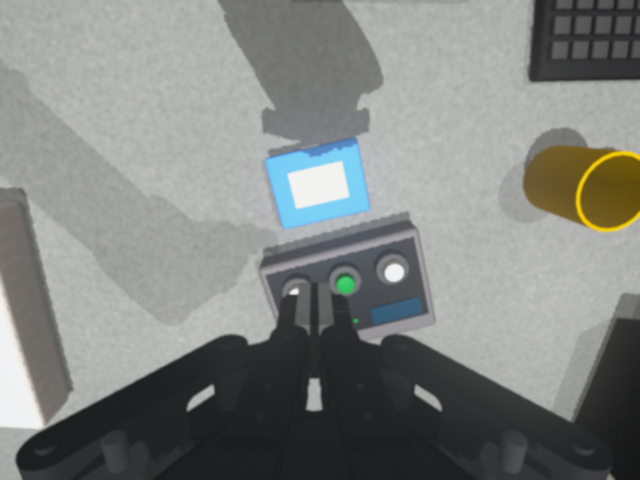

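apply_moves([
  [[0,-0.05,0],[0,0,0],0],
  [[0,-0.11,0],[0,0,0],0],
  [[0,-0.17,0],[0,0,0],0],
  [[-0.005,-0.23,0],[0,0,0],0],
  [[-0.01,-0.29,0],[0,0,0],0],
  [[-0.013,-0.35,-0.03],[0,0,0],0],
  [[-0.013,-0.4,-0.06],[0,0,0],0],
  [[-0.013,-0.45,-0.09],[0,0,0],0],
  [[-0.013,-0.496,-0.12],[0,0,0],0],
  [[-0.013,-0.496,-0.12],[0,0,0],0],
  [[-0.013,-0.496,-0.12],[0,0,0],0],
])

```text
clock: 2.82
eef_pos: [0.4912, -0.2488, 0.1605]
eef_rot: [0.706, 0.035, 0.707, -0.035]
contact_force: [0.3, 0.1, 0.3]
opening: -0.0
```

```bash
python3 - <<'E'
from h import *
s=snap('wrist','w2');snap('side','s2');st=read_state();print(st['clock'],st['eef_pos'],st['eef_rot'],st['opening'],(-s['R'].T@s['t']).round(3))
h=cv2.cvtColor(s['image'],cv2.COLOR_RGB2HSV);m=cv2.inRange(h,(105,120,80),(125,255,255))
N,l,sa,ce=cv2.connectedComponentsWithStats(m)
for i in range(1,N):
    if sa[i,4]>30: print(ce[i],sa[i],onz(s,*ce[i],.1),byz(s,*ce[i]))
E
```

```text
2.925 [ 0.49149495 -0.24838237  0.16115407] [ 0.70648044  0.03439582  0.70604487 -0.03468357] 0.0006366877746197026 [ 0.417 -0.242  0.303]
[393.12780269 249.57847534] [381 238  25  23 446] [ 0.49239803 -0.20151465  0.1       ] [ 0.49268414 -0.2013614   0.09923449]
```

View pics/w2.png

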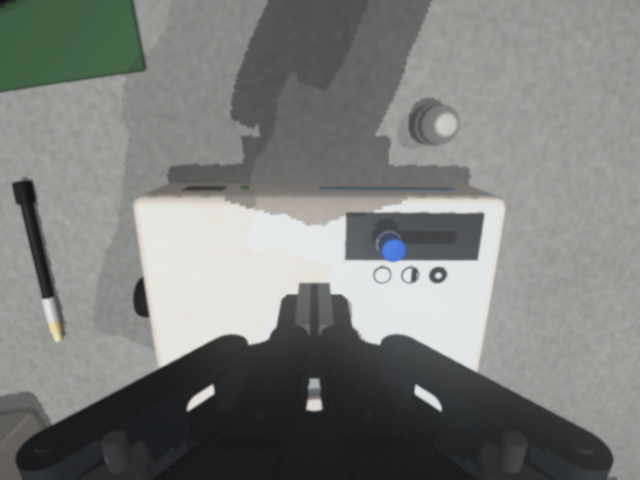

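View pics/s2.png

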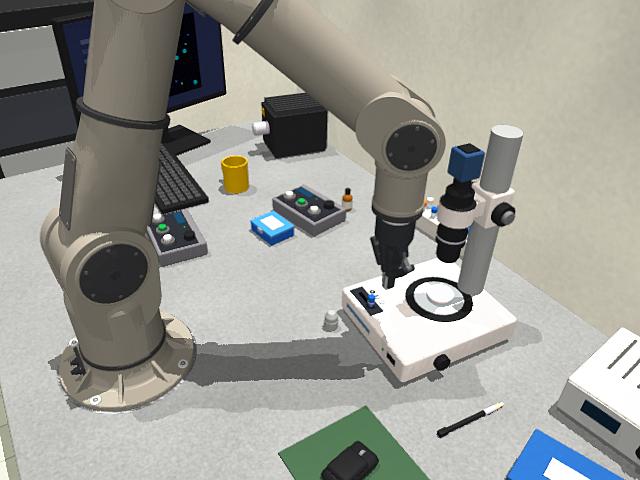

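apply_moves([
  [[-0.002,0,-0.03],[0,0,0],0],
  [[-0.003,0,-0.06],[0,0,0],0],
  [[-0.003,0,-0.077],[0,0,0],0],
  [[-0.003,0,-0.077],[0,0,0],0],
  [[-0.0025,0.005,-0.077],[0,0,0],0],
  [[-0.002,0.01,-0.077],[0,0,0],0],
  [[-0.0015,0.015,-0.077],[0,0,0],0],
  [[-0.001,0.02,-0.077],[0,0,0],0],
  [[-0.001,0.02,-0.077],[0,0,0],0],
])

```text
clock: 4.05
eef_pos: [0.4907, -0.2278, 0.0842]
eef_rot: [0.707, 0.034, 0.706, -0.034]
contact_force: [0.6, -0.2, 0.2]
opening: -0.002
```

```bash
cat > k.py <<'E'
from h import *
import sys
s=snap('wrist',sys.argv[1]);st=read_state();print(st['clock'],st['eef_pos'],st['contact_force'])
h=cv2.cvtColor(s['image'],cv2.COLOR_RGB2HSV);m=cv2.inRange(h,(105,120,80),(125,255,255))
N,l,sa,ce=cv2.connectedComponentsWithStats(m)
for i in range(1,N):
    if sa[i,4]>30: print(ce[i],sa[i],onz(s,*ce[i],.1))
E
python3 k.py w3
```

```text
4.1 [ 0.49056948 -0.22814398  0.08419629] [ 0.49714023 -0.27074326  0.96310154]
[379.20276498 311.6781874 ] [ 361  289   39   46 1302] [ 0.489177   -0.20220511  0.1       ]
```

View pics/w3.png

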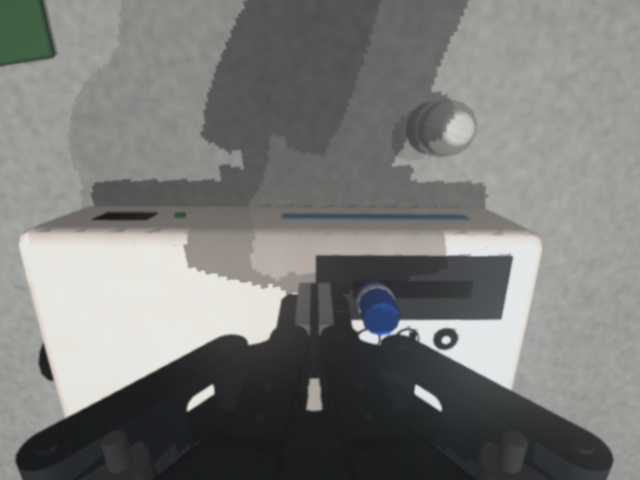

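apply_moves([
  [[0.001,0.007,0],[0,0,0],0],
  [[0.001,0.014,0],[0,0,0],0],
  [[0.002,0.02,0],[0,0,0],0],
  [[0.003,0.026,0],[0,0,0],0],
  [[0.003,0.032,0],[0,0,0],0],
  [[0.004,0.037,0],[0,0,0],0],
  [[0.004,0.041,0],[0,0,0],0],
  [[0.004,0.041,0],[0,0,0],0],
])

```text
clock: 5.1
eef_pos: [0.4946, -0.1866, 0.0842]
eef_rot: [0.706, 0.034, 0.706, -0.034]
contact_force: [-0.8, 0.0, 0.0]
opening: 0.002
```

```bash
python3 k.py w4
```

```text
5.15 [ 0.49458823 -0.18692113  0.08420482] [0.12586515 0.32616403 0.05233826]
[375.75859435 313.13674561] [ 358  290   38   47 1309] [ 0.4935582  -0.16240203  0.1       ]
```

View pics/w4.png

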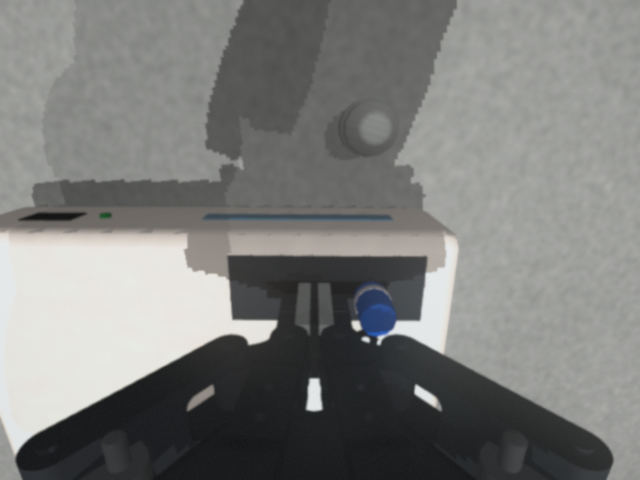

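apply_moves([
  [[0,0.002,0],[0,0,0],0],
  [[0,0.003,0],[0,0,0],0],
  [[0,0.004,0],[0,0,0],0],
])

```text
clock: 5.52
eef_pos: [0.4945, -0.1829, 0.0842]
eef_rot: [0.706, 0.034, 0.706, -0.034]
contact_force: [0.1, -0.1, 0.6]
opening: 0.001
```

```bash
python3 k.py w5
```

```text
5.575 [ 0.49457756 -0.18275277  0.08419157] [ 0.52225166 -0.5100315  -0.0566658 ]
[367.21423047 313.92498067] [ 350  291   37   47 1293] [ 0.49357482 -0.16211397  0.1       ]
```

apply_moves([
  [[-0.001,-0.01,0],[0,0,0],0],
  [[-0.001,-0.012,0.04],[0,0,0],0],
  [[-0.001,-0.012,0.09],[0,0,0],0],
  [[0,0.03,0.12],[0,0,0],0],
  [[0,0.09,0.12],[0,0,0],0],
  [[0.01,0.15,0.12],[0,0,0],0],
  [[0.03,0.21,0.12],[0,0,0],0],
  [[0.05,0.27,0.12],[0,0,0],0],
  [[0.07,0.33,0.12],[0,0,0],0],
  [[0.09,0.39,0.12],[0,0,0],0],
  [[0.1,0.44,0.11],[0,0,0],0],
  [[0.1035,0.4515,0.09],[0,0,0],0],
])

```text
clock: 7.08
eef_pos: [0.5985, 0.2725, 0.1736]
eef_rot: [0.707, 0.033, 0.706, -0.032]
contact_force: [0.8, 0.5, 0.1]
opening: -0.001
```

apply_moves([
  [[0,0,0],[0,0,0],0],
  [[0,0,0],[0,0,0],0],
])

```text
clock: 7.32
eef_pos: [0.5989, 0.2708, 0.1741]
eef_rot: [0.707, 0.034, 0.706, -0.033]
contact_force: [0.1, 0.5, 0.6]
opening: -0.005
```

```bash
python3 - <<'E'
from h import *
st=read_state();print(st['clock'],st['eef_pos'],st['contact_force'])
t=snap('top','t6');s=snap('side','s6');w=snap('wrist','w6')
for S,n,lo,hi,z in((t,'knob t',(105,120,80),(125,255,255),.1),(w,'green w',(45,100,60),(80,255,255),.066),(s,'green s',(45,100,60),(80,255,255),.066)):
    m=cv2.inRange(cv2.cvtColor(S['image'],cv2.COLOR_RGB2HSV),lo,hi)
    N,l,sa,ce=cv2.connectedComponentsWithStats(m)
    for i in range(1,N):
        if 15<sa[i,4]<2000: print(n,ce[i].round(1),sa[i,4],onz(S,*ce[i],z).round(4))
cv2.imwrite('pics/c6.png',cv2.resize(s['image'][130:330,230:430],None,fx=3,fy=3)[:,:,::-1])
E
```

```text
7.325 [0.59888083 0.27082821 0.17405237] [0.12753784 0.52935582 0.6047148 ]
knob t [333.5 112. ] 22 [ 0.9045 -0.0202  0.1   ]
knob t [360.1 118.2] 24 [ 0.8829 -0.1038  0.1   ]
knob t [320.9 120.6] 25 [0.8767 0.0198 0.1   ]
knob t [442.8 158.6] 164 [ 0.7481 -0.3582  0.1   ]
knob t [253.8 235.2] 41 [0.5139 0.2288 0.1   ]
knob t [382.3 239. ] 24 [ 0.4976 -0.1627  0.1   ]
knob t [259.7 253.4] 36 [0.4581 0.2102 0.1   ]
green w [312.7 230.9] 639 [0.5982 0.2695 0.066 ]
green w [331.9 289.4] 27 [0.6468 0.2798 0.066 ]
green s [301.3 200.7] 43 [0.5969 0.2675 0.066 ]
green s [161.9 226.8] 52 [0.2079 0.3461 0.066 ]
```

View pics/c6.png

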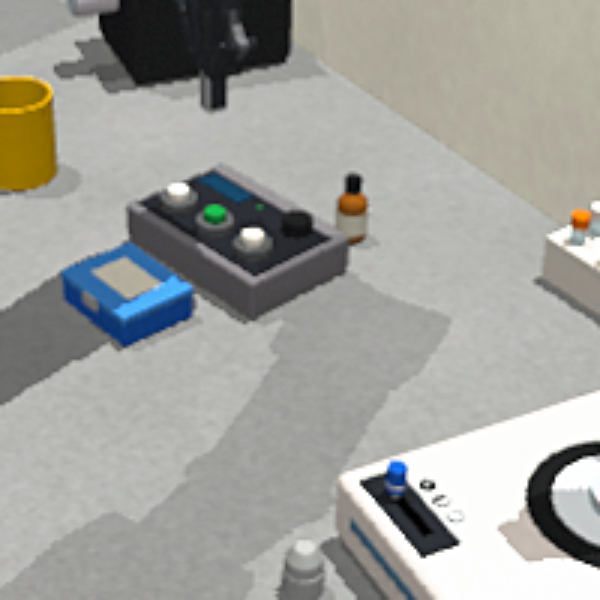

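View pics/w6.png

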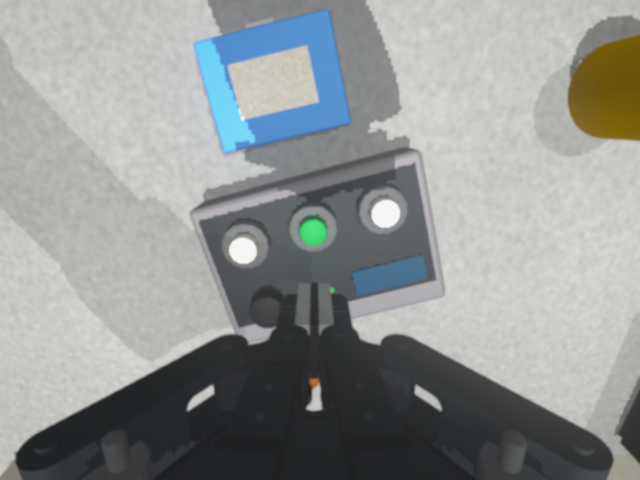

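apply_moves([
  [[-0.001,-0.002,-0.04],[0,0,0],0],
  [[-0.001,-0.002,-0.08],[0,0,0],0],
  [[-0.001,-0.002,-0.1],[0,0,0],0],
  [[-0.001,-0.002,-0.104],[0,0,0],0],
  [[-0.001,-0.002,-0.107],[0,0,0],0],
  [[-0.001,-0.002,-0.11],[0,0,0],0],
  [[-0.001,-0.002,-0.112],[0,0,0],0],
  [[-0.001,-0.002,-0.113],[0,0,0],0],
  [[-0.001,-0.002,-0.1135],[0,0,0],0],
])

```text
clock: 8.6
eef_pos: [0.5986, 0.2695, 0.0616]
eef_rot: [0.707, 0.034, 0.705, -0.033]
contact_force: [3.2, 1.2, 4.6]
opening: -0.002
```

```bash
python3 - <<'E'
from h import *
st=read_state();print(st['clock'],st['eef_pos'],st['contact_force'])
w=snap('wrist','w7')
cv2.imwrite('pics/c7.png',cv2.resize(w['image'][200:360,150:460],None,fx=2,fy=2)[:,:,::-1])
E
```

```text
8.6 [0.59856413 0.26951278 0.06164228] [3.2003877  1.20576202 4.59322761]
```

View pics/c7.png

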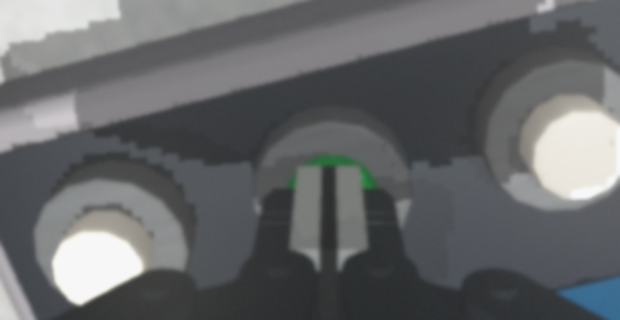

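apply_moves([
  [[0,0,-0.001],[0,0,0],0],
  [[0,0,-0.002],[0,0,0],0],
  [[0,0,-0.003],[0,0,0],0],
  [[0,0,-0.004],[0,0,0],0],
  [[0,0,-0.004],[0,0,0],0],
])

```text
clock: 9.28
eef_pos: [0.5987, 0.2695, 0.0595]
eef_rot: [0.708, 0.035, 0.705, -0.032]
contact_force: [-10.0, -4.4, 36.7]
opening: 0.003
```

apply_moves([
  [[0,0,0.005],[0,0,0],0],
  [[0,0,0.02],[0,0,0],0],
  [[0,0,0.06],[0,0,0],0],
  [[0,0,0.11],[0,0,0],0],
  [[-0.04,0,0.16],[0,0,0],0],
  [[-0.08,-0.02,0.18],[0,0,0],0],
  [[-0.08,-0.06,0.18],[0,0,0],0],
  [[-0.08,-0.11,0.18],[0,0,0],0],
  [[-0.08,-0.11,0.18],[0,0,0],0],
  [[-0.08,-0.11,0.18],[0,0,0],0],
])

```text
clock: 10.52
eef_pos: [0.5184, 0.1599, 0.2398]
eef_rot: [0.707, 0.035, 0.705, -0.032]
contact_force: [0.2, -0.1, 0.6]
opening: -0.0
```

```bash
python3 - <<'E'
from h import *
st=read_state();print(st['clock'],st['eef_pos'],st['contact_force'])
t=snap('top','t8');s=snap('side','s8');w=snap('wrist','w8')
t0=pickle.load(open('top0.pkl','rb'));s0=pickle.load(open('side0.pkl','rb'))
def f(S,lo,hi,z,win):
    u0,u1,v0,v1=win;m=cv2.inRange(cv2.cvtColor(S['image'],cv2.COLOR_RGB2HSV),lo,hi)
    k=np.zeros_like(m);k[v0:v1,u0:u1]=1;m*=k
    N,l,sa,ce=cv2.connectedComponentsWithStats(m)
    if N<2:return None
    i=1+sa[1:,4].argmax();return ce[i].round(1),sa[i,4],onz(S,*ce[i],z).round(4)
B=((105,120,80),(125,255,255));G=((45,100,60),(80,255,255));Wh=((0,0,190),(180,50,255))
print('knob',f(t,*B,.1,(370,420,225,255)),f(s,*B,.1,(340,400,270,320)))
for S in (s0,s): print('green side',f(S,*G,.066,(280,330,180,220)),'whites',f(S,*Wh,.066,(280,298,185,198)),f(S,*Wh,.066,(305,322,200,212)))
print('green w',f(w,*G,.066,(0,640,0,480)))
z=byz
d=cv2.absdiff(s['image'],s0['image']).max(2);cv2.imwrite('pics/d8.png',d)
E
```

```text
10.525 [0.51843092 0.15989499 0.23977216] [ 0.20364477 -0.1375017   0.63223436]
knob (array([382.3, 239. ]), np.int32(24), array([ 0.4976, -0.1627,  0.1   ])) (array([361.7, 287.5]), np.int32(46), array([ 0.4915, -0.1655,  0.1   ]))
green side (array([301.3, 200.7]), np.int32(43), array([0.5969, 0.2675, 0.066 ])) whites (array([288.7, 192.4]), np.int32(26), array([0.5894, 0.3266, 0.066 ])) (array([313.9, 207.5]), np.int32(26), array([0.6083, 0.2172, 0.066 ]))
green side (array([301.3, 200.7]), np.int32(43), array([0.5969, 0.2675, 0.066 ])) whites (array([288.9, 192.6]), np.int32(28), array([0.5893, 0.3257, 0.066 ])) (array([313.9, 207.8]), np.int32(30), array([0.6075, 0.216 , 0.066 ]))
green w (array([431.4, 279.7]), np.int32(375), array([0.5973, 0.268 , 0.066 ]))
```

View pics/s8.png

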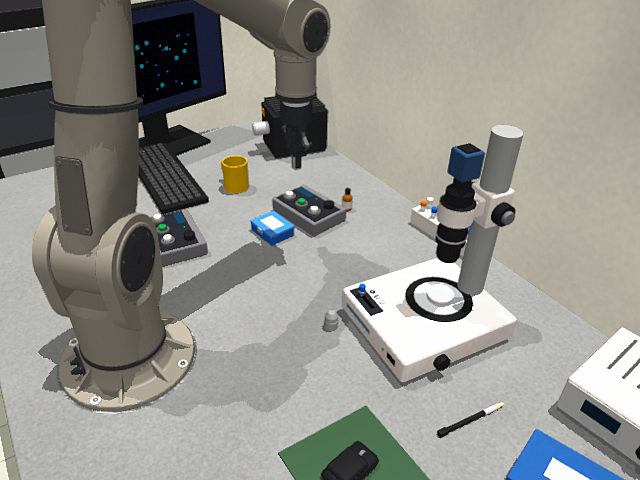

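View pics/d8.png

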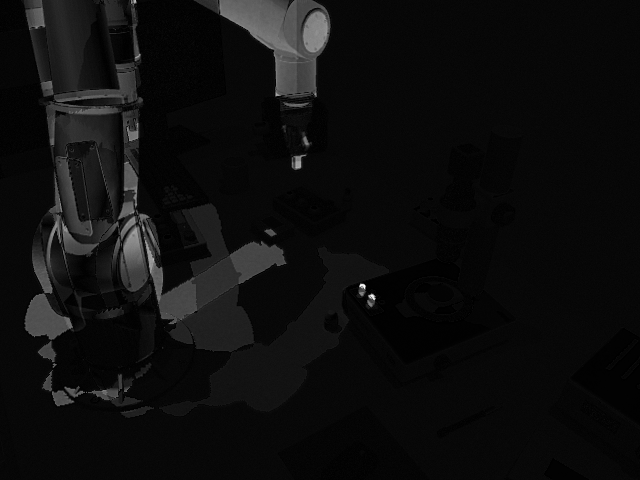

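The side view shows the knob at (362,287), at the black disc mark. The green button, at (301,201), is back at its starting pixels. The difference picture shows only the knob, the arm and its shadow having changed, so I'm handing in.

```bash
python3 -c "
from h import *
print(ctrl.hand_in())"
```

```text
the job is handed in; nothing more can be done
None
```

The selector is at the dark-field stop, and the green capture button was pressed fully down and released. I handed the job in at about 10.6 s; no verdict was reported.

- **Selector:** I pushed the knob with the back of the shut fingers. It travelled about 40 mm to (0.498, -0.163). Moving the fingers 4 mm further did not move it, and it was still there in the last pictures.
- **Capture button:** Two consoles were in view, and I used the one farther to the robot's right, with its green button at top-view pixel (243,210). The fingertips went to z = 0.0595 m with about 37 N on the wrist at the bottom. That is harder than needed, and close to the 40 N limit that applies to the arm and gripper body. At the end the button was back at its starting pixels.
- **Everything else:** The white buttons and the loose things look unmoved in the before/after side pictures, and the arm was clear of everything.
- **Disagreements:** The green button's position differed by about 2–3 mm between cameras, so I aimed near the average. The side-view knob position read about 6 mm off in x, because I projected its whole visible side onto the height of the knob's top.

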